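Lock the T-toggle in the bench rail and snug the instrument box

ROBOT

A 6-joint arm with a two-finger parallel gripper is mounted at the origin on the work surface. World frame = base frame: x ahead of the robot, y to its left, z up, the work surface at z = 0. Lengths are in mm, angles in rad, forces in N, time in s.
With the tool pointing down it reaches from about 350 to 725 mm from the base axis. Payload 4.3 kg.
Tool frame: the origin (TCP) lies on the centre line of the jaws, within the pads' length; the fingertips stand 22 mm ahead of it and the grasp point (between the pads) lies 3 mm ahead of it (bot.tip_reach is the distance from the TCP to the fingertips, in mm); z points along the fingers, y is the direction in which the jaws open and shut (so a half turn about z gives the same grasp; the last joint's range is limited). The gripper opens to 85 mm and grips with 20 to 120 N. Pads are 22 mm wide; open, the fingers measure 114 mm over their backs; the gripper's body (76 mm by 85 mm) begins 54 mm behind the grasp point. The pads swing forward as they close: fully open they stand 13 mm farther back than shut.
Start: joints at [-1.31, 0.377, 0.081, 1.274, 0, 1.46], TCP at [208.37, -535.954, 253.329] pointing down, gripper open.
Joint ranges: [-2.72, 2.72], [-0.84, 1.66], [-1.02, 1.22], [-1.77, 2.12], [-1.37, 1.28], [-3.14, 3.14]. Speed limits (rad/s): [2.57, 2.57, 3.14, 3.14, 3.14, 3.14].

INTERFACE

Orientations are given as a unit quaternion [x, y, z, w].
In Python, from rig import bot, imaging gives the robot as it stands. Calls block until the motion is done:
- bot.move_to(position, orientation): joint-space move of the TCP to a pose.
- bot.movel(position, orientation=None, max_speed=150): straight line of the TCP; orientation=None keeps the orientation; max_speed is the mean speed in mm/s.
- bot.move_j(angles): joint-space move.
- bot.grip(opening, grasp_force=None): finger opening in mm; grasp_force is the grip in N (None keeps the last); returns when the fingers have stopped.
- bot.hold(seconds).
- bot.inverse_kinematics(position, orientation): joint angles nearest the present ones, or None.
- bot.sense(): the state.
- imaging.camera(name): name is "scene" or "side" or "wrist"; returns a dict with "image" (480x640x3 uint8, blue, green, red), "z_map" (480x640 float32, mm along the optical axis (not along the pixel's ray), 0 where there is no reading), "camera_matrix" (3x3 intrinsics, pixels), "rvec" (rotation vector, rad) and "tvec" (3), from world to camera coordinates, as OpenCV has them. Camera axes: x right, y down, z forward; pixel columns grow to the right and rows downward; lengths in mm; the calibration is good to about 2 mm. A picture is of the moment at which its call begins.
A pose or a line that the arm cannot do raises bot.Unreachable and nothing moves.
- bot.hand_in(): hands the job in, once; it reports no verdict.
The state is a dict: "time": time; "qpos": joint angles; "dq": joint speeds; "tau": joint torques, N m; "eef_pos": TCP position; "tool_rot": TCP orientation; "force": force on the tool from outside, world axes, zero at the start; "moment": the same for the moment, N m; "opening": finger opening in mm.
Only numpy, scipy, OpenCV 4.12 (cv2) and the standard library are available. Lean on these libraries where they do the work, as an engineer would, in place of code of your own. Each camera call takes 0.05 s, during which the arm holds its last target. There are 200 camera calls.

TASK

Take the winged T-toggle out of its parking cup, put its foot down through the slot of the rail on the free side of the grey box, press it down against the spring inside and turn it a quarter turn so that it holds. Then slide it along the slot so that its collar pushes the box home against the rail's end stop, keep a firm but gentle push on it for a moment (about 10 N) so that it is snug, and let go with the toggle still locked upright against the box. Move the box with the toggle only, never force anything (30 N is too much), and leave the other things on the bench alone.

Things in the scene. Friction and masses are not known exactly. Their poses are not given: they have to be found in the camera images.
- toggle: Steel T-toggle, 80 to 160 g, upright, its collar resting on the parking cup's rim. Origin: centre of the collar's underside, z up. Collar: round, 40 mm diameter, z 0 to 8 mm. On it a wing grip: 36 mm along x, 12 mm thick along y, z 8 to 40. Under it a neck of 10 mm diameter and the T foot. Half a turn about z gives the same shape.
- toggle_grip (a point): Centre of a good place to pinch the wing, 29 mm above the toggle's origin; pinch across its 12 mm thickness (the toggle's y). Axes as the toggle's.
- toggle_foot (a point): Bottom of the T foot, 19 mm below the toggle's origin, axes as the toggle's. The foot is a bar 26 mm long along y (crosswise to the wing), 10 mm wide along x; its top is 10 mm below the toggle's origin, its lower 5 mm are rounded.
- cup: Black square parking cup (an open frame) fixed to the bench, 52 x 52 mm outside, 33 x 33 mm inside, 22 mm high; origin at the centre of its underside. The toggle's foot hangs loose in it.
- rail: Aluminium slotted rail fixed to the bench: 90 mm wide (x), 306 mm long (y) with closed ends, 34 mm high; origin at the centre of its underside, z up. On its top along both edges, from y -30 to 150 mm, stand guide fences for the box, 8 mm wide and 8 mm high, 74 mm apart.
- rail_slot (a point): In the slot's mouth at the rail's top, over its origin; axes as the rail's. The slot is 13 mm wide and runs along y over the rail's length. Its lips are 6 mm thick; the channel below is 34 mm wide. The foot goes in with its bar along the slot and can turn when the collar is 0 to 4 mm above the rail's top (at 0 it meets the rail). Locked crosswise, the foot bears up under the lips, collar 4 mm up.
- rail_leaf (a point): Top of the spring leaf that lies in the channel along the slot, 13 mm below the rail's top when free. It starts to yield at 3 N, grows by 0.5 N per mm and yields 9 mm: a pressed-in toggle is pushed back with up to about 6 N. An unturned toggle springs up to collar 6 mm above the rail. The locked toggle slides along the slot with 2 to 6 N of drag.
- rail_end (a point): On the rail's top, centred, 150 mm from its origin: the +y end, where a dark steel end stop, 70 mm wide and 29 mm high, is clamped on top. The stop's face towards the box lies anywhere from 101 to 125 mm along y from the rail's origin; it is not measured, so the push home must be felt.
- case: Grey die-cast box, about 200 g, loose on top of the rail over the slot, between the free slot and the end stop: 70 mm along x, 60 mm along y, 26 mm high; origin at the centre of its underside, axes nearly along the rail's. Two guide fences on the rail keep it straight with 2 mm of play each side. It slides on the rail with 1 to 3 N.
- case_near (a point): Centre of the box's side that looks away from the end stop (to the rail's -y), 10 mm above the box's underside: the collar pushes here.
- spool: Bystander: grey wire spool, 52 mm diameter, 42 mm high. Origin under its centre; leave alone.
- driver: Bystander: screwdriver, 170 mm; leave alone.
- meter: Bystander: hand meter 75 x 150 x 30 mm; leave alone.
- flux: Bystander: small bottle, 32 mm diameter, 70 mm high; leave alone.
- mug: Bystander: white mug, 80 mm diameter, 90 mm high; leave alone.
- pcb: Bystander: circuit board 90 x 60 mm, 17 mm high; leave alone.
- brush: Bystander: brush, 160 mm long; leave alone.
Mind the look-alikes: they are no part of the job. Leave any black, brown or purple look-alike of the toggle alone.

How it is judged:
By the outcome, as a careful person would: the job done as asked, in the order asked, and still so for the second after the job is handed in, with the robot touching nothing.
It also fails if it takes over 69 s, if anything falls off the work surface, if the arm or the gripper's body presses on something with over 40 N, if the wrist force passes 120 N, or if a joint passes its speed limit or range.

## Working session

There is one attempt and no reset: what is moved stays moved. The work goes in short steps, each a Python script; the robot and the scene stay as the last script left them, time stands still between calls to the robot, and variables do not carry over. Pictures are saved under pics/ and viewed, about 8 in all and at most 12, crops included, and the job is handed in when it is done.

```bash
ls; mkdir -p pics
python3 - <<'E'
from rig import bot, imaging
import cv2,numpy as np
for n in("scene","side"):
    c=imaging.camera(n); cv2.imwrite(f"pics/{n}0.png",c["image"]); np.savez(f"pics/{n}0.npz",**c)
    print(n,c["camera_matrix"].tolist(),c["rvec"],c["tvec"])
s=bot.sense();print(s["time"],s["tool_rot"],s["force"])
E
```

```text
pics
scene [[434.6636377811771, 0.0, 320.0346885043594], [0.0, 434.6636377811771, 241.03087583292387], [0.0, 0.0, 1.0]] [ 1.32446108  2.41611364 -0.75498759] [ 346.00693114 -352.29256399 1193.67243183]
side [[593.5668348573339, 0.0, 325.40215781828704], [0.0, 593.5668348573339, 236.87998582362667], [0.0, 0.0, 1.0]] [ 2.20796367 -0.48180858  0.23490321] [-559.67528492  177.21605873 1169.39927989]
0.1 [ 9.82858607e-01  1.84358619e-01 -6.85374671e-05 -9.23695257e-04] [-0.11246803  0.38035455  0.64112234]
```

View pics/scene0.png

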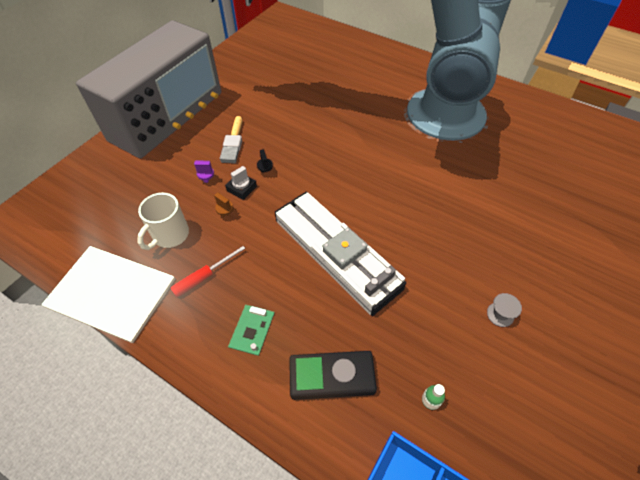

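View pics/side0.png

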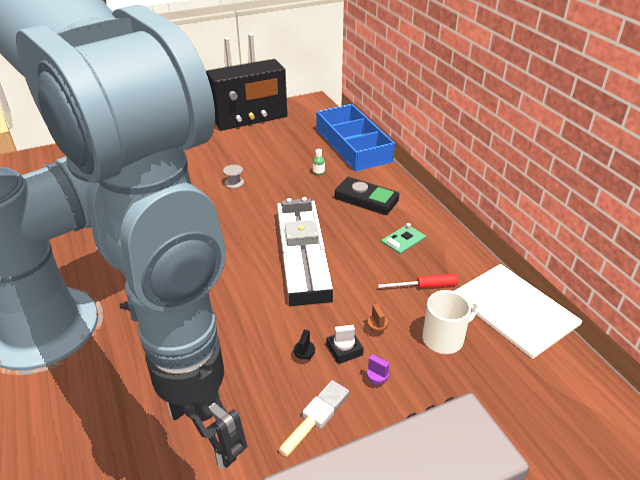

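Scene shows rail from about (290,205) to (390,295), with the end stop at (380,280) and the box at (345,247). The steel toggle in the black square cup is at (240,182) scene, (345,340) side. Look-alikes are black (264,160), purple (204,170) and brown (222,205). Only the steel one stands in a cup, so it fits. Next: measure from the depth maps.

```bash
cat > h.py <<'E'
import numpy as np,cv2
from scipy.spatial.transform import Rotation as R
def cloud(c):
    K=c["camera_matrix"];z=c["z_map"];v,u=np.indices(z.shape)
    P=np.stack([(u-K[0,2])/K[0,0]*z,(v-K[1,2])/K[1,1]*z,z],-1)
    Rm=cv2.Rodrigues(np.asarray(c["rvec"],float))[0]
    W=(P-np.ravel(c["tvec"]))@Rm
    W[z<=0]=np.nan
    return W
def rect(p):
    (c,s,a)=cv2.minAreaRect(p[:,:2].astype(np.float32)); return np.round(c,1),np.round(s,1),round(a,1)
def down(yaw): # tool z down, tool y along world direction yaw(rad)
    y=np.array([np.cos(yaw),np.sin(yaw),0]);z=np.array([0,0,-1.]);x=np.cross(y,z)
    return R.from_matrix(np.stack([x,y,z],1)).as_quat()
E
python3 - <<'E'
from h import *
B={"scene":[("rail",265,185,415,320),("cup",222,160,260,200)],"side":[("rail",270,190,340,310),("cup",325,318,366,364)]}
for n in B:
    c=np.load(f"pics/{n}0.npz");W=cloud(c)
    for nm,a,b,d,e in B[n]:
        p=W[b:e,a:d].reshape(-1,3);p=p[np.isfinite(p[:,2])]
        for lo,hi in ([(30,38),(39,45),(56,72)] if nm=="rail" else [(17,26),(27,34),(50,66)]):
            q=p[(p[:,2]>lo)&(p[:,2]<hi)]
            if len(q)>5: print(n,nm,lo,hi,len(q),np.round(np.median(q,0),1),*rect(q))
    print(n,"median table z",np.nanmedian(W[:,:,2]))
c=np.load("pics/scene0.npz");s=np.load("pics/side0.npz")
a=cv2.resize(c["image"][145:225,185:285],None,fx=4,fy=4);b=cv2.resize(s["image"][295:395,285:410],(400,320))
cv2.imwrite("pics/crop1.png",np.hstack([a,b]))
E
```

```text
scene rail 30 38 3118 [556.2 -50.3  33.1] [554.9 -14.5] [313.6  92.6] 73.2
scene rail 39 45 593 [597.8  52.9  41.2] [572.8  43.5] [180.4  91.5] 73.4
scene rail 56 72 1191 [571.4  18.5  59.5] [573.2  45.6] [141.1  72.7] 73.2
scene cup 17 26 213 [ 531.8 -287.8   20.8] [ 496.5 -299.8] [99.  52.7] 0.6
scene cup 27 34 81 [ 522.5 -291.6   29.1] [ 493.5 -290.9] [25.9 91.1] 84.8
scene cup 50 66 126 [ 522.  -296.8   58.8] [ 551.3 -291.7] [102.1  25.1] 12.0
scene median table z -1.078255579064804
side rail 30 38 2040 [534.4 -87.4  34.3] [566.1  11. ] [385.  146.7] 62.0
side rail 39 45 433 [561.2  36.1  42.3] [554.8  -8.1] [287.7  90.1] 73.1
side rail 56 72 776 [566.4  15.7  60.5] [571.6  46.7] [147.9  71.8] 73.2
side cup 17 26 309 [ 506.9 -316.4   21.7] [ 518.1 -301. ] [54.8 54.4] 89.6
side cup 27 34 141 [ 511.3 -309.    30.5] [ 513.2 -306.8] [25.9 37.6] 65.8
side cup 50 66 177 [ 515.7 -301.9   60.6] [ 515.8 -300. ] [15.2 35.6] 75.7
side median table z 1.829157749353691
```

View pics/crop1.png

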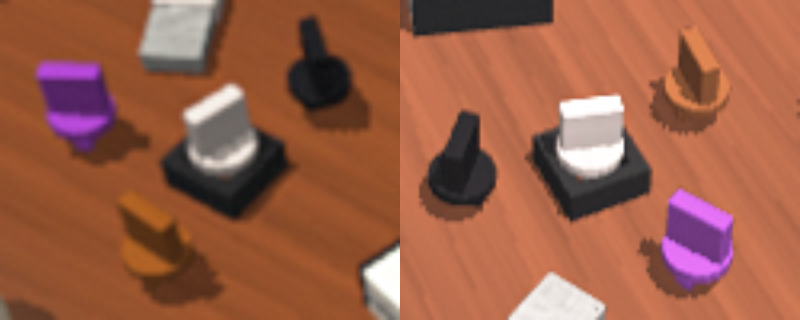

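Crop confirms it: the steel toggle sits upright in the black square cup, and the purple, brown and black ones lie directly on the bench. Going above it for a close look, and locating the box in rail axes.

Run:
```python
from h import *
from rig import bot, imaging
a=np.radians(73.2);ey=np.array([np.cos(a),np.sin(a)]);ex=np.array([ey[1],-ey[0]]);o=np.array([555,-14.5])
for n in("scene","side"):
    W=cloud(np.load(f"pics/{n}0.npz")).reshape(-1,3);W=W[np.isfinite(W[:,2])]
    d=W[:,:2]-o;x=d@ex;y=d@ey;m=(abs(x)<50)&(abs(y)<160)
    def rg(q,v): return np.round(np.percentile(v[q],[1,50,99]),1)
    for lo,hi,l,h in((30,37,-160,160),(57,64,-160,160),(39,45,-160,160)):
        q=m&(W[:,2]>lo)&(W[:,2]<hi); print(n,lo,"x",rg(q,x),"y",rg(q,y))
    q=m&(W[:,2]>57)&(W[:,2]<64); print(np.histogram(y[q],np.arange(-40,160,10))[0])
t=np.radians(-14.3)
for yaw in (t+np.pi/2,t-np.pi/2):
    q=bot.inverse_kinematics([515,-302,200],down(yaw)); print(np.degrees(yaw),q)
for yaw in np.radians([73.2,73.2-90,73.2+90,73.2+180]):
    q=bot.inverse_kinematics([535,-80,90],down(yaw)); print(np.degrees(yaw),q)
yaw=t+np.pi/2
bot.move_to([515,-302,200],down(yaw))
c=imaging.camera("wrist");np.savez("pics/w1.npz",**c);cv2.imwrite("pics/w1.png",c["image"])
s=bot.sense();print(s["time"],s["eef_pos"],s["force"])
Rm=cv2.Rodrigues(c["rvec"])[0];print("cam",-Rm.T@np.ravel(c["tvec"]))
W=cloud(c)
p=W.reshape(-1,3);p=p[np.isfinite(p[:,2])];p=p[np.hypot(p[:,0]-515,p[:,1]+302)<45]
for lo,hi in((17,26),(27,34),(50,70)):
    q=p[(p[:,2]>lo)&(p[:,2]<hi)]
    if len(q)>9: print(lo,len(q),np.median(q,0),*rect(q))
```

```text
scene 30 x [-44.1   7.1  45.2] y [-153.3  -39.4  155.7]
scene 57 x [-33.7   2.1  35.2] y [ -5.3  32.7 132.5]
scene 39 x [-44.6  37.6  45.6] y [-27.4  71.6 149.2]
[  0   0   0  77 134 135 140 141 143  72   0   0   0   0   0  28 117  63
   0]
side 30 x [-46.5  -9.   42. ] y [-156.1  -78.8  119.6]
side 57 x [-36.8  -1.7  33.3] y [ -8.8  28.7 133.3]
side 39 x [-46.9  -9.6  42.7] y [-30.7  50.2 146.6]
[ 0  0  1 80 84 93 79 77 83 22  0  0  0  0  0 63 50 16  0]
75.7 [-0.6365921   0.44035597  0.03798308  1.16842344  0.         -0.38701002]
-104.3 [-0.6365921   0.44035597  0.03798308  1.16842344  0.          2.75458264]
73.2 [-0.26571836  0.41538374 -0.3051384   0.85027419  0.          0.02749696]
-16.799999999999997 [-0.26571836  0.41538374 -0.3051384   0.85027419  0.          1.59829328]
163.2 [-0.26571836  0.41538374 -0.3051384   0.85027419  0.         -1.54329937]
253.2 [-0.26571836  0.41538374 -0.3051384   0.85027419  0.         -3.1140957 ]
1.7667 [ 514.65915401 -302.71785769  200.11553385] [ 0.61337842  0.95199971 -0.11789608]
cam [ 452.43937179 -286.3108216   320.76252668]
17 2285 [ 511.54485638 -298.98407911   22.23498001] [ 519.3 -301.4] [52.5 52.1] 0.0
27 1358 [ 516.88254882 -300.1960464    30.19289186] [ 517.9 -300.6] [39.1 38.5] 86.2
50 973 [ 516.65723792 -300.16994259   62.0073519 ] [ 517.8 -300.3] [11.4 35.3] 75.7
```

View pics/w1.png

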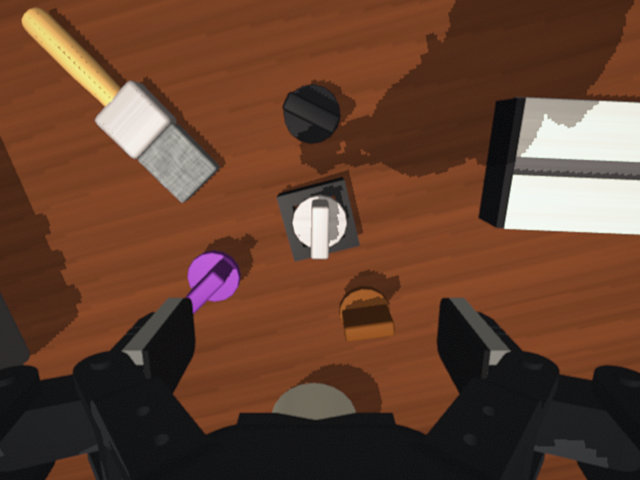

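The wrist view shows the toggle at (320,222), upright in the cup, with at least 60 mm to each look-alike. Its depth gives collar centre (517.9,-300.6), wing at 75.7° to the jaws as planned, and heights matching (30/62 mm). Grasping.

Run:
```python
from h import *
from rig import bot, imaging
q=down(np.radians(75.7))
bot.grip(36,70)
print("reach",bot.tip_reach)
bot.movel([517.8,-300.4,110],q)
f0=np.array(bot.sense()["force"])
bot.movel([517.8,-300.4,56],q,80)
print(np.round(np.array(bot.sense()["force"])-f0,2),bot.tip_reach)
bot.grip(5,70);s=bot.sense();print(s["opening"],s["eef_pos"],np.round(s["force"]-f0,2))
bot.movel([517.8,-300.4,120],q,100);bot.hold(.2);s=bot.sense();print(s["time"],s["opening"],s["eef_pos"],np.round(s["force"]-f0,2),np.round(s["moment"],3))
c=imaging.camera("wrist");np.savez("pics/w2.npz",**c);cv2.imwrite("pics/w2.png",c["image"])
c=imaging.camera("side");W=cloud(c)
cv2.imwrite("pics/s2.png",cv2.resize(c["image"][180:400,230:470],None,fx=2.5,fy=2.5))
```

```text
reach 22.0
[-1.03  1.1   0.34] 22.0
11.104065831559154 [ 518.47421176 -300.86836822   56.93336749] [0.28 0.93 4.6 ]
5.2 10.83659540134622 [ 517.23472057 -299.99607549  119.0531654 ] [-0.15 -0.09 -0.98] [ 0.061 -0.034 -0.027]
```

View pics/s2.png

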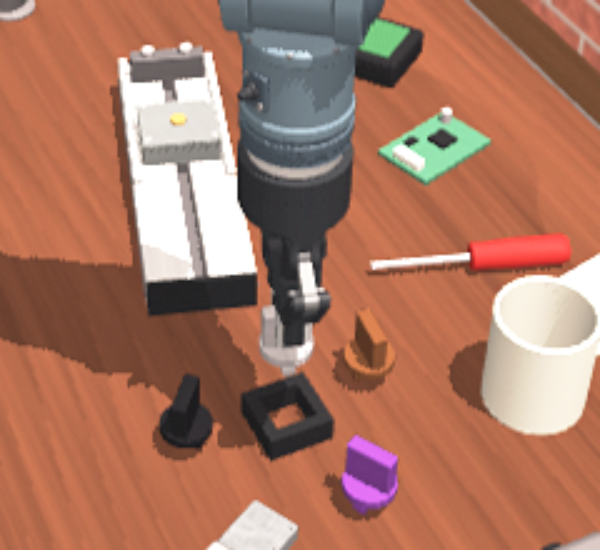

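The toggle hangs in the gripper clear of the cup, the cup is empty, and the weight reads about 1 N. Now above the slot for a close look at slot and held collar in the same wrist view.

```bash
cat > look.py <<'E'
from h import *
A=73.2
def look(c,o,A,tcp):
    W=cloud(c);a=np.radians(A);ey=np.array([np.cos(a),np.sin(a)]);ex=np.array([ey[1],-ey[0]])
    d=W[...,:2]-o;x=d@ex;y=d@ey;z=W[...,2]
    # slot edges: per bin of y, x extent of points below lips
    q=(abs(x)<15)&(abs(y)<150)&(z<29)&(z>5)
    pts=[]
    for y0 in range(-140,0,6):
        m=(abs(x)<40)&(abs(y-y0)<3)&(z>31)&(z<37)
        l=x[m&(x<0)];r=x[m&(x>0)]
        if len(l)>20 and len(r)>20: pts.append((y0,l.max(),r.min(),l.min(),r.max()))
    pts=np.array(pts);print(np.round(pts,1))
    r=np.hypot(W[...,0]-tcp[0],W[...,1]-tcp[1])
    for dz in(-27,4):pass
    m=(r<40)&(z>tcp[2]-42)&(z<tcp[2]-15)
    print("collar zs",np.histogram(z[m]-tcp[2],np.arange(-42,-14,2)))
    return x,y,z
E
python3 - <<'E'
from look import *
from rig import bot, imaging
q=down(np.radians(A));o=np.array([555,-14.5]);p=[537.7,-71.9]
bot.movel([517.8,-300.4,150],None)
bot.move_to([*p,150],q);bot.movel([*p,120],q)
bot.hold(.3)
c=imaging.camera("wrist");np.savez("pics/w3.npz",**c);cv2.imwrite("pics/w3.png",c["image"])
s=bot.sense();print(s["time"],s["eef_pos"],s["opening"],s["qpos"])
look(c,o,A,s["eef_pos"])
E
```

```text
7.2667 [538.22919539 -72.10904046 120.70788916] 10.737346317049822 [-2.50002898e-01  3.88663938e-01 -2.57590509e-01  9.23210341e-01
 -1.99098310e-05  4.32998694e-02]
[[-140.    -6.2    6.1  -39.9   40. ]
 [-134.    -6.3    6.2  -39.9   40. ]
 [-128.    -6.1    6.1  -40.    39.8]
 [-122.    -6.4    6.1  -40.    40. ]
 [-116.    -6.3    5.7  -39.9   40. ]
 [-110.    -6.4    6.1  -39.9   40. ]
 [-104.    -6.3    5.8  -40.    39.9]
 [ -98.    -6.4    6.1  -39.9   40. ]
 [ -92.    -6.3    6.1  -40.    39.9]
 [ -86.    -6.4    6.   -39.9   28.1]
 [ -80.    -6.2    6.1  -40.     8.9]
 [ -38.    -6.4    6.1  -39.9   11.4]
 [ -32.    -6.4    6.   -40.    31.1]
 [ -26.    -6.3    6.   -36.2   37.8]
 [ -20.    -6.5    6.   -35.9   38.3]
 [ -14.    -6.5    5.9  -35.9   37.9]
 [  -8.    -0.     0.6  -36.    37.7]]
collar zs (array([   0,    0,    0,    9,   84,  111,  157, 1642,  305,   45,   58,
         73,  107]), array([-42, -40, -38, -36, -34, -32, -30, -28, -26, -24, -22, -20, -18,
       -16]))
```

View pics/w3.png

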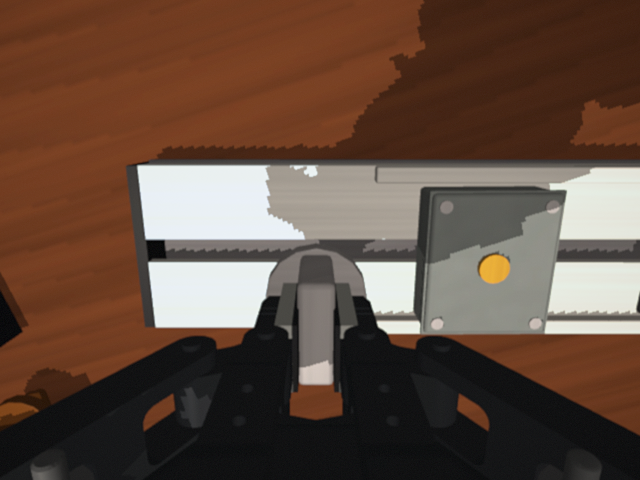

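The wrist view shows the slot clear on both sides of the held toggle: slot at row ~250, collar at (316,280), box from (420,190) to (560,330). Slot width 12.4 and its centre -0.15 mm from my line, with the axis right to 0.1°. Next, fit the collar circle against the slot and insert with force watch.

Run:
```python
from look import *
from rig import bot, imaging
from scipy.optimize import least_squares
a=np.radians(A);ey=np.array([np.cos(a),np.sin(a)]);ex=np.array([ey[1],-ey[0]]);o=np.array([555,-14.5])
W=cloud(np.load("pics/w3.npz"));d=W[...,:2]-o;x=d@ex;y=d@ey;z=W[...,2]
m=(abs(x)<30)&(abs(y+60)<30)&(z>92)&(z<95.5)
X,Y=x[m],y[m];cx=0
E=np.array([(X[(abs(Y-k)<1)].max(),k) for k in np.arange(-78,-40,2) if (abs(Y-k)<1).sum()>3]);E=E[E[:,0]>5]
r=least_squares(lambda p:np.hypot(E[:,0]-p[0],E[:,1]-p[1])-20,[0,-60],loss="soft_l1");print("collar centre rail",r.x,"rms",np.sqrt(np.mean(r.fun**2)),"ymin/max",Y.min(),Y.max(),len(E))
# wing top
m=(abs(x)<30)&(abs(y+60)<12)&(z>121)&(z<130);print("wing",m.sum(),*rect(np.stack([x[m],y[m]],1))) if m.sum()>9 else 0
s=bot.sense();print("tcp rail",(s["eef_pos"][:2]-o)@ex,(s["eef_pos"][:2]-o)@ey)
m=(abs(x)<25)&(z>58)&(z<62)&(abs(y)<90);print("box y",np.percentile(y[m],[1,99]))
```

```text
collar centre rail [  0. -60.] rms nan ymin/max -79.64688310728458 -39.89369952708782 0
wing 4260 [ -0.6 -62. ] [23.  36.5] 76.2
tcp rail 0.5958262441708442 -59.99755346284742
box y [-7.06089809 52.71554557]
  return _methods._mean(a, axis=axis, dtype=dtype,
  ret = ret.dtype.type(ret / rcount)
```

Run:
```python
from look import *
from scipy.optimize import least_squares
a=np.radians(A);ey=np.array([np.cos(a),np.sin(a)]);ex=np.array([ey[1],-ey[0]]);o=np.array([555,-14.5])
W=cloud(np.load("pics/w3.npz"));d=W[...,:2]-o;x=d@ex;y=d@ey;z=W[...,2]
m=(abs(x)<30)&(abs(y+60)<30)&(z>92)&(z<95.5)
X,Y=x[m],y[m]
E=np.array([(X[(abs(Y-k)<1)].min(),k) for k in np.arange(-78,-41,2) if (abs(Y-k)<1).sum()>3]);E=E[E[:,0]<-5]
r=least_squares(lambda p:np.hypot(E[:,0]-p[0],E[:,1]-p[1])-20,[0,-60],loss="soft_l1");print("collar centre rail",r.x,"rms",np.sqrt(np.mean(r.fun**2)),len(E))
m=(abs(x)<30)&(abs(y+60)<7)&(z>125)&(z<130)
print(m.sum(),*rect(np.stack([x[m],y[m]],1)))
```

```text
collar centre rail [  0.23871958 -59.71967161] rms 0.18557878316314932 19
3467 [  0.  -59.7] [35.7 13.9] 1.9
```

Run:
```python
from look import *
from rig import bot, imaging
q=down(np.radians(A));p=[537.3,-71.8]
bot.movel([*p,93],q,80);bot.hold(.2)
F=[np.array(bot.sense()["force"])for _ in range(5)];f0=np.mean(F,0);print("f0",f0);np.save("f0.npy",f0)
for z in np.arange(90,70.5,-1):
    bot.movel([*p,z],q,30);s=bot.sense();f=s["force"]-f0
    print(z,np.round(s["eef_pos"],1),np.round(f,1))
    if f[2]>7 or np.hypot(*f[:2])>4: break
print(bot.sense()["time"])
```

```text
f0 [ 0.10136158  0.09099974 -1.35695598]
90.0 [537.1 -71.7  89.9] [-0.1  0.9  0.2]
89.0 [537.2 -71.8  88.9] [-0.4  0.4 -0.1]
88.0 [537.3 -71.8  87.9] [ 0.5  0.3 -0.3]
87.0 [537.2 -71.8  86.9] [-0.2  0.2  0.1]
86.0 [537.2 -71.8  85.9] [ 0.4  0.1 -0.4]
85.0 [537.2 -71.8  84.9] [ 0.  -0.6  0.1]
84.0 [537.2 -71.8  83.9] [-0.3  0.5 -0.1]
83.0 [537.3 -71.8  83. ] [ 0.  -0.2  0.4]
82.0 [537.2 -71.8  81.9] [-0.3  0.6  0.7]
81.0 [537.2 -71.8  80.9] [ 0.  -0.   0.2]
80.0 [537.2 -71.8  79.9] [-0.6  1.1  0. ]
79.0 [537.3 -71.8  78.9] [ 1.2 -0.4 -0. ]
78.0 [537.2 -71.8  77.9] [-0.2 -0.3 -0.5]
77.0 [537.2 -71.8  76.9] [-0.   0.1  0.5]
76.0 [537.3 -71.8  75.9] [-0.5 -0.1 -0.1]
75.0 [537.3 -71.8  75. ] [-0.1 -0.3  0. ]
74.0 [537.4 -71.8  74.2] [-1.1  0.   4.2]
73.0 [537.4 -71.8  73.1] [-1.5  0.7  3.5]
72.0 [537.4 -71.8  72. ] [-0.2 -1.   4.2]
71.0 [537.4 -71.8  71. ] [-0.1  0.6  4.3]
12.9583
```

Leaf contact is at TCP z ≈74.7 (expected 75), so the collar is now ≈2 mm up. Turning.

Run:
```python
from look import *
from rig import bot, imaging
f0=np.load("f0.npy");p=[537.3,-71.8,71]
m0=np.array(bot.sense()["moment"])
for k in range(10,91,10):
    bot.movel(p,down(np.radians(A-k)),30);s=bot.sense()
    f=s["force"]-f0;m=s["moment"]-m0
    print(k,np.round(s["eef_pos"],1),np.round(f,1),np.round(m,2),round(s["opening"],1),round(s["time"],2))
    if abs(m[2])>.8 or np.linalg.norm(f)>14: print("STOP");break
else:
    for z in(72,73,73.5,74):
        bot.movel([p[0],p[1],z],None,20);s=bot.sense();f=s["force"]-f0
        print(z,np.round(s["eef_pos"],1),np.round(f,1))
        if f[2]<0: break
c=imaging.camera("wrist");np.savez("pics/w4.npz",**c);cv2.imwrite("pics/w4.png",c["image"])
```

```text
10 [537.8 -71.9  71.2] [1.  0.  4.8] [-0.09 -0.23 -0.08] 10.9 13.28
20 [537.7 -71.9  71.2] [ 0.5 -0.9  3.7] [-0.11 -0.31 -0.11] 10.6 13.61
30 [537.5 -71.9  71.1] [ 0.4 -0.3  5. ] [-0.12 -0.28 -0.06] 10.6 13.93
40 [537.4 -71.8  71. ] [ 1.2 -0.5  3.7] [-0.05 -0.28 -0.02] 10.8 14.26
50 [537.3 -71.8  71. ] [ 0.  -0.7  5.2] [-0.04 -0.24 -0.03] 10.9 14.58
60 [537.3 -71.8  71. ] [-1.4  0.2  4.7] [-0.05 -0.2  -0.  ] 10.7 14.91
70 [537.2 -71.8  71. ] [ 0.1 -0.   4.9] [-0.05 -0.25 -0.04] 10.7 15.23
80 [537.3 -71.8  71. ] [0.2 0.3 4.4] [-0.03 -0.19  0.01] 10.8 15.56
90 [537.3 -71.8  71. ] [-0.2  0.6  4.3] [-0.05 -0.26  0.01] 10.7 15.88
72 [537.3 -71.8  72. ] [0.7 0.  4.1]
73 [537.3 -71.8  72.9] [-0.8 -0.2  2.5]
73.5 [537.2 -71.8  73. ] [ 2.9 -0.9 -3.8]
```

View pics/w4.png

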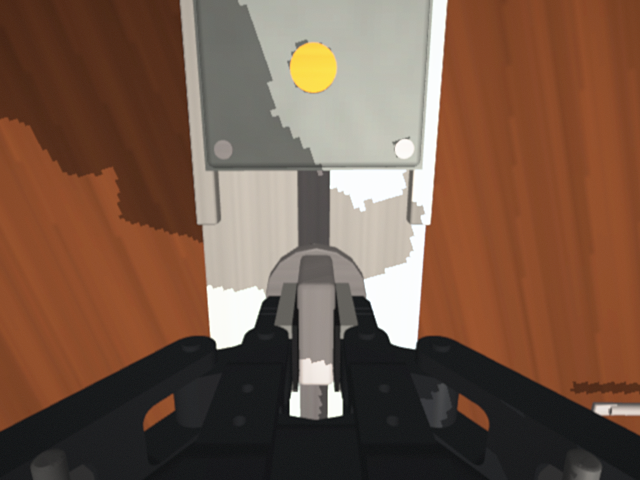

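Locked: wing now along the slot, collar clear of the box (collar at (316,280), box edge at row 168), and lifting is resisted at collar 4 mm. Sliding with force watch.

```bash
cat > slide.py <<'E'
from look import *
from rig import bot, imaging
f0=np.load("f0.npy");a=np.radians(A);ey=np.array([np.cos(a),np.sin(a)]);ex=np.array([ey[1],-ey[0]]);p0=np.array([537.3,-71.8])
q=down(np.radians(A-90))
def go(t,z=72.8,v=40):
    bot.movel([*(p0+t*ey-.0015*t*ex),z],q,v)
    F=np.mean([bot.sense()["force"] for _ in range(3)],0)-f0; s=bot.sense()
    return -F[:2]@ey,F[:2]@ex,F[2],(s["eef_pos"][:2]-p0)@ey,s["time"]
E
python3 - <<'E'
from slide import *
for t in list(range(3,28,4))+list(range(29,76,2)):
    r=go(t);print(t,np.round(r,2))
    if r[0]>14 or abs(r[1])>8 or abs(r[2])>10: print("STOP");break
E
```

```text
3 [ 1.52  0.55  1.29  2.78 16.93]
7 [ 2.41 -0.53  2.46  7.04 17.18]
11 [ 2.75 -0.57  3.08 11.49 17.43]
15 [ 1.54 -0.81  2.63 15.57 17.68]
19 [ 0.83 -0.2   3.04 19.5  17.93]
23 [ 0.79  0.61  4.51 23.49 18.18]
27 [ 0.79 -0.32  4.44 27.44 18.43]
29 [ 1.23 -0.53  3.42 29.11 18.68]
31 [ 1.23 -0.98  3.72 31.08 18.93]
33 [ 3.06  0.72  4.42 32.9  19.18]
35 [ 2.65  0.7   4.26 35.1  19.43]
37 [ 2.51  0.73  3.53 37.25 19.68]
39 [ 3.44 -0.81  3.54 39.28 19.93]
41 [ 1.95 -1.01  3.52 41.24 20.18]
43 [ 2.14  0.1   3.47 43.24 20.43]
45 [ 2.45  0.17  2.95 45.24 20.68]
47 [ 3.33  0.38  3.39 47.22 20.93]
49 [ 2.48  0.34  3.31 49.25 21.18]
51 [ 2.43  0.31  4.9  51.24 21.43]
53 [ 2.61  0.21  3.47 53.23 21.68]
55 [ 3.12 -0.31  3.21 55.23 21.93]
57 [ 2.26  0.59  4.82 57.22 22.18]
59 [ 2.33  0.24  3.22 59.24 22.43]
61 [ 2.39 -0.6   3.78 61.23 22.68]
63 [ 2.85 -0.83  3.31 63.2  22.93]
65 [ 2.94 -0.1   3.4  65.25 23.18]
67 [ 2.66  0.77  3.91 67.22 23.43]
69 [ 3.06 -0.4   3.43 69.23 23.68]
71 [ 3.31 -0.11  3.18 71.22 23.93]
73 [ 3.070e+00 -2.000e-02  3.700e+00  7.323e+01  2.418e+01]
75 [ 2.99 -0.09  3.85 75.23 24.43]
```

Box contact was felt at t≈32.5 mm as predicted, with a steady ~2.7 N push. Feeling for the stop in fine steps.

Run:
```python
from slide import *
t=75;r=(0,)
while t<107:
    t+=1 if t<79 else .5 if r[0]<4.8 else .2
    r=go(t,v=15)
    if r[0]>3.6 or t%4==0: print(t,np.round(r,2))
    if r[0]>10.3: break
for _ in range(4):
    bot.hold(.3);F=np.mean([bot.sense()["force"] for _ in range(4)],0)-f0;print(round(-F[:2]@ey,2),np.round(F,1))
print(t,bot.sense()["time"],(bot.sense()["eef_pos"][:2]-p0)@ey)
```

```text
76 [ 2.79 -0.38  3.29 76.07 24.68]
79 [ 4.16  0.38  3.28 79.14 25.43]
80.0 [ 3.51 -0.28  4.6  80.05 25.93]
81.0 [ 3.69 -0.62  3.73 81.06 26.43]
84.0 [ 3.88  0.97  3.71 84.05 27.93]
84.5 [ 3.64 -0.43  4.87 84.56 28.18]
85.0 [4.240e+00 7.000e-02 4.260e+00 8.505e+01 2.843e+01]
86.0 [ 3.73  1.06  3.53 86.05 28.93]
87.5 [ 3.660e+00 -5.000e-02  4.390e+00  8.757e+01  2.968e+01]
88.0 [ 3.51 -0.53  4.   88.07 29.93]
89.5 [ 4.03 -0.99  2.52 89.56 30.68]
90.0 [ 4.46  0.71  4.8  90.07 30.93]
92.0 [ 3.310e+00 -8.000e-02  3.900e+00  9.208e+01  3.193e+01]
92.5 [ 3.9  -0.85  4.45 92.58 32.18]
93.0 [3.780e+00 1.000e-02 3.180e+00 9.306e+01 3.243e+01]
94.0 [ 4.01 -0.43  4.69 93.85 32.93]
94.5 [ 5.12 -0.51  5.03 94.   33.18]
94.7 [ 5.81 -0.21  4.06 94.02 33.43]
94.9 [ 6.02 -0.16  5.02 94.04 33.68]
95.10000000000001 [ 6.07 -0.88  5.19 94.11 33.93]
95.30000000000001 [ 7.59 -0.3   5.87 94.14 34.18]
95.50000000000001 [ 7.68 -0.54  5.07 94.16 34.43]
95.70000000000002 [ 8.42  0.33  6.1  94.17 34.68]
95.90000000000002 [ 9.020e+00 -7.000e-02  5.570e+00  9.421e+01  3.493e+01]
96.10000000000002 [ 9.14 -0.13  5.66 94.27 35.18]
96.30000000000003 [ 9.29 -0.41  6.16 94.29 35.43]
96.50000000000003 [10.18 -0.28  6.62 94.34 35.68]
96.70000000000003 [11.04 -0.52  6.66 94.35 35.93]
9.92 [-3.8 -9.2  7.2]
10.84 [ -3.9 -10.2   6.3]
11.61 [ -3.8 -11.    7.5]
11.21 [ -3.6 -10.6   6.8]
96.70000000000003 37.1333 94.34367196861197
```

The box met the stop at t≈94.1 and the position stalled as force rose. One more short hold slightly firmer (to put ~10 N on the box net of drag), then relax, let the collar rise to the lips, and release.

Run:
```python
from slide import *
r=go(97.1,v=15);print(np.round(r,2))
for _ in range(3):
    bot.hold(.35);F=np.mean([bot.sense()["force"] for _ in range(4)],0)-f0;print(round(-F[:2]@ey,2),round(F[2],1))
for t in (96.2,95.4): print("relax",t,np.round(go(t,v=10),2))
z=72.8
while z<74.2:
    z+=.2;r=go(95.4,z,10);print(round(z,1),np.round(r,2),round(bot.sense()["eef_pos"][2],2))
    if r[2]<.8:break
for t in (94.9,94.5): print("relax",t,np.round(go(t,z,10),2))
bot.grip(36);s=bot.sense();print(s["opening"],s["eef_pos"],np.round(s["force"]-f0,1))
P=p0+94.3*ey
bot.movel([*P,120],q,80);bot.movel([*(P-75*ey),200],q,150);bot.hold(.1)
c=imaging.camera("wrist");np.savez("pics/w5.npz",**c);cv2.imwrite("pics/w5.png",c["image"])
c=imaging.camera("side");cv2.imwrite("pics/s5.png",c["image"])
c=imaging.camera("scene");np.savez("pics/c5.npz",**c)
print(bot.sense()["time"])
```

```text
[12.9  -0.17  6.63 94.4  37.38]
11.6 6.4
11.94 6.9
12.08 7.1
relax 96.2 [10.36 -1.2   5.97 94.26 38.68]
relax 95.4 [ 7.46 -0.64  5.34 94.16 38.93]
73.0 [7.230e+00 6.000e-02 4.410e+00 9.423e+01 3.918e+01] 72.87
73.2 [ 5.83 -1.04  4.06 94.32 39.43] 72.89
73.4 [ 6.2  -0.97  2.16 94.39 39.68] 72.89
73.6 [ 6.22 -0.36  1.73 94.42 39.93] 72.93
73.8 [ 6.82  0.55  0.25 94.4  40.18] 72.95
relax 94.9 [ 5.9   1.93 -1.6  94.34 40.43]
relax 94.5 [ 4.83  0.64 -5.08 94.3  40.68]
36.157334434457894 [565.06666119  19.28647551  74.3979475 ] [0.5 0.6 1.3]
42.9083
```

View pics/w5.png

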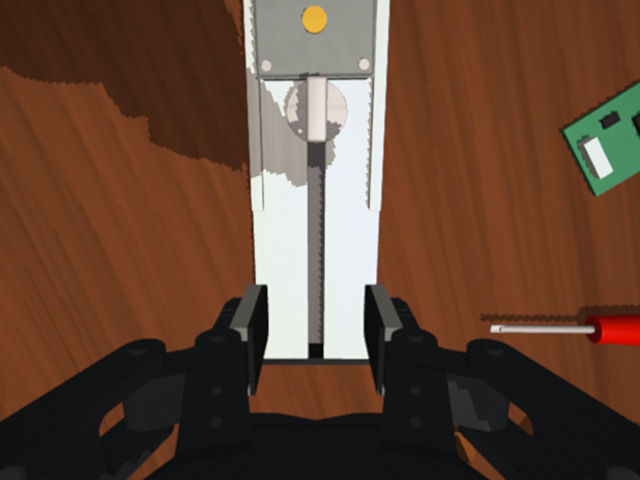

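The wrist view shows the toggle upright and locked, with the wing along the slot at (317,108) and the collar touching the box edge at row 78. A numeric check, then hand in.

Run:
```python
from slide import *
o=np.array([555,-14.5])
for n in("w5","c5"):
    W=cloud(np.load(f"pics/{n}.npz"));d=W[...,:2]-o;x=d@ex;y=d@ey;z=W[...,2];k=abs(x)<32
    m=k&(z>57)&(z<65);h=np.sort(y[m&(abs(x)>12)]);h=h[h>30];g=np.diff(h)
    i=g.argmax() if len(g) else 0
    print(n,"box/stop tops y",np.round([h[0],h[i],h[i+1],h[-1]],1))
    m=k&(abs(y-35)<24)&(z>43)&(z<50);print("collar",m.sum(),np.round(np.median(z[m]),1),np.round(np.percentile(y[m],[1,99]),1))
    m=k&(abs(y-33)<24)&(abs(x)<9)&(z>70);print("wing",m.sum(),np.round(np.percentile(z[m],50),1),rect(np.stack([x[m],y[m]],1)))
```

```text
w5 box/stop tops y [54.2 54.4 54.7 96.9]
collar 1814 46.2 [17.5 55.9]
wing 1360 78.0 (array([-0.1, 35.6]), array([11.7, 35.6]), 0.2)
c5 box/stop tops y [ 54.9 116.5 117.7 133.4]
collar 88 44.9 [19.6 50.6]
wing 115 76.5 (array([ 0.8, 37.2]), array([37.7, 12. ]), 89.0)
```

View pics/s5.png

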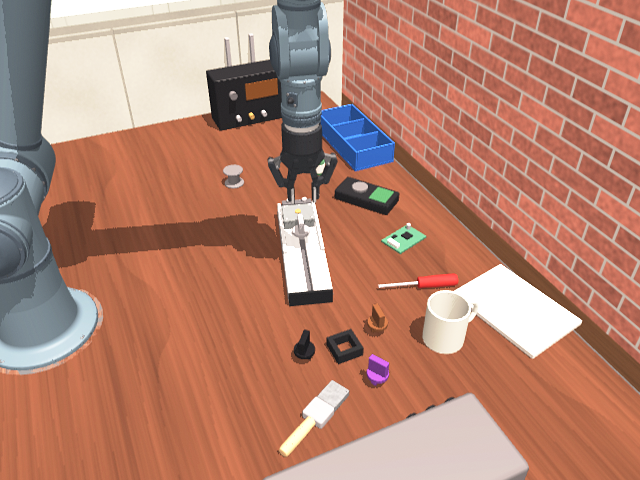

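```bash
python3 -c "
from rig import bot
bot.hand_in()"
```

```text
the job is handed in; nothing more can be done
```

The toggle is locked upright in the rail with its collar against the box, the box is home against the end stop, and the job was handed in at about 43 s of the 69 s.

**What I did**
- I took the steel toggle from its cup and put its foot through the slot about 53 mm short of the box.
- I pressed it to about 2 mm collar height, where the spring pushed back with about 4–5 N. I then turned it 90°, and a small lift confirmed it was locked.
- I slid it along the slot. The collar met the box where predicted, and the box met the stop after about 62 mm of travel.
- I held about 11–12 N at the wrist for over 2 s. Less the toggle's drag that is roughly 10 N on the box; the highest reading was 12.9 N.
- I eased off, let the collar rise to the lips, opened the gripper and backed away.

**Last checks**
- **Toggle:** collar top is at 46 mm, which is the locked height. The wing is within 0.2° of the slot and upright.
- **Box:** collar edge and box side agree within about 1 mm, so they are touching. The overhead (scene) camera shows about 1 mm between box and stop, which is its resolution. The stall and rising force during the push are the evidence that it is seated.
- **Bystanders:** in the side view the look-alikes, cup, driver, board, meter, mug, spool and brush look undisturbed. The flux bottle was mostly hidden behind the gripper in that view, so I did not recheck it; the arm never went near it.
- **On release:** the upward unloading went slightly further than intended. The gripper was pulling up with about 5 N against the lips just before it opened. The toggle stayed locked.

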